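# Put spacing blocks away in two piles

### The arm

A 6-joint arm with a two-finger parallel gripper is mounted at the origin on a cart in front of the work surface, level with it; the furniture and walls round the work are solid. World frame = base frame: x ahead of the robot, y to its left, z up, the work surface at z = 0. Lengths are in m, angles in degrees, forces in N, time in s.
With the tool pointing down it reaches from about 0.325 to 0.775 m from the base axis. Payload 5.5 kg.
Tool frame: the origin (TCP) lies on the centre line of the jaws, within the pads' length; the fingertips stand robot.tip_reach ahead of it and the grasp point (between the pads) lies 8 mm behind it (robot.tip_reach is the distance from the TCP to the fingertips, in m); z points along the fingers, y is the line along which they close (so a half turn about z gives the same grasp; the last joint's range is limited). The gripper opens to 85 mm and grips with 20 to 120 N. Pads are 22 mm wide; open, the fingers measure 114 mm over their backs; the gripper's body (76 mm by 85 mm) begins 54 mm behind the grasp point. The pads swing forward as they close: fully open they stand 13 mm farther back than shut.
Start: joints at [69.288, 5.22, 70.514, -0, 104.267, -3.249], TCP at [0.18, 0.572, 0.242] pointing down, gripper open.
Joint ranges: [-164.24, 164.24], [-49.07, 125.15], [9.68, 141.18], [-86.29, 266.29], [3.28, 154.24], [-151.56, 151.56]. Speed limits (degrees/s): [147.25, 147.25, 172.46, 180, 180, 180].

### API

Orientations are given as [roll, pitch, yaw] about the fixed x, y, z axes, in that order (R = Rz(yaw) Ry(pitch) Rx(roll)).
In Python, from bench import robot, move_gripper, optics, order gives the robot as it stands. Calls block until the motion is done:
- robot.goto(position, orientation): joint-space move of the TCP to a pose.
- robot.move_l(position, attitude=None, v=0.15, f_stop=None): straight line of the TCP; attitude=None keeps the orientation; v is the mean speed in m/s. With f_stop (N) it stops when the force on the tool has changed by that much, and returns True; else False.
- robot.move_j(angles): joint-space move.
- move_gripper(opening): finger opening in m; the grip force is fixed at half the most; returns when the fingers have stopped.
- robot.dwell(seconds).
- robot.solve_ik(position, orientation): joint angles nearest the present ones, or None.
- robot.sense(): the state.
- optics.read_camera(name): name is "scene" or "top" or "wrist"; returns a dict with "color" (420x560x3 uint8, blue, green, red), "fovy" (degrees; the focal length in pixels is half the picture's height over the tangent of half this angle, whatever the lens; pixels are square), "cx", "cy" (the principal point, pixels), "distortion" ([k1, k2, p1, p2, k3] as OpenCV has them; the pictures are not rectified), "R" (3x3) and "t" (3): a world point X has camera coordinates R X + t. Camera axes: x right, y down, z forward; pixel columns grow to the right and rows downward; lengths in m; the calibration is good to about 2 mm. A picture is of the moment at which its call begins. There is no depth.
A pose or a line that the arm cannot do raises robot.Unreachable and nothing moves.
- order.sign_off(): hands the job in; it is judged then, once.
The state is a dict: "time_s": time; "joints": joint angles; "dq": joint speeds; "tau": joint torques, N m; "eef_pos": TCP position; "tool_rot": TCP orientation; "wrist_force": force on the tool from outside, world axes, zero at the start; "wrist_torque": the same for the moment, N m; "opening": finger opening in m; "grip_force": force on a finger pad.
Only numpy, scipy, OpenCV 4.12 (cv2) and the standard library are available. Lean on these libraries where they do the work, as an engineer would, in place of code of your own. Each camera call takes 0.05 s, during which the arm holds its last target. There are 200 camera calls.

### The job

Put the loose spacing blocks away in two piles. In the steel tray pile the three metal ones: the H-ended block at the bottom, the plain metal block lying on it between its raised ends, and the brass block on top; in the wooden tray lay the longer wooden block with the shorter one on top of it. Every block lies flat with its length along the tray's length and centred on what is below it (to about a centimetre), and the mould box, composing stick and quoin key stay where they are.

Things in the scene. Friction and masses are not known exactly. Their poses are not given: they have to be found in the camera images.
- h_block: Blue-grey metal block with a raised flange at each end (H shape), loose, 0.22 kg. 50 mm (x) by 82 mm (y, its length) by 26 mm high; origin at the centre of the underside, z up. The body between the flanges is 74 mm long (y), its underside 8 mm and its top 22 mm above the origin; the flanges, 4 mm thick, run the full height. Grasp across the 50 mm at mid-length.
- plain_block: Plain solid blue-grey metal block, loose, 0.10 kg: 44 mm (x, its length) by 32 mm (y) by 22 mm high; origin at the centre of the underside, z up.
- brass_block: Plain solid brass block, loose, 0.05 kg: 54 mm (x, its length) by 18 mm (y) by 22 mm high; origin at the centre of the underside, z up.
- long_wood: Longer wooden block, loose, 0.04 kg: 60 mm (x, its length) by 24 mm (y) by 18 mm high; origin at the centre of the underside, z up.
- short_wood: Shorter wooden block, loose, 0.03 kg: 24 mm (x) by 40 mm (y, its length) by 18 mm high; origin at the centre of the underside, z up.
- steel_tray: The larger shallow tray, of bare dark steel, fixed to the table: outside 86 mm (x) by 118 mm (y, its length), inside 74 by 106 mm. Origin at the centre of its underside on the table; the floor is 4 mm and the 6 mm thick rim 12 mm above the origin; a finger notch 44 mm wide, down to the floor, in the middle of each long side.
- wooden_tray: The smaller shallow tray, of wood, fixed to the table: outside 60 mm (x) by 96 mm (y, its length), inside 48 by 84 mm. Origin at the centre of its underside on the table; the floor is 4 mm and the 6 mm thick rim 12 mm above the origin; a finger notch 44 mm wide, down to the floor, in the middle of each long side.
- mould: Bystander: dark cast mould box, open on top, 64 (x) by 110 (y) by 42 mm high, standing loose at the right; origin at the centre of its underside.
- stick: Bystander: grey steel composing stick, a flat three-sided holder 48 (x) by 190 (y) by 20 mm, lying loose beyond the trays; origin at the centre of its underside.
- key: Bystander: T-handled quoin key, 70 (x) by 90 (y) by 12 mm, lying loose at the far left; origin at the centre of its underside.
Not all that is in view belongs to the job. What is shaped like the brass_block but green is not meant. What is shaped like the long_wood but green is not meant.

How it is judged:
By the outcome, as a careful person would: the job done as asked, in the order asked, and still so for the second after the job is handed in, with the robot touching nothing.
It also fails if it takes over 115 s, if anything falls off the work surface, if the arm or the gripper's body presses on something with over 40 N, if the wrist force passes 120 N, or if a joint passes its speed limit or range.

## Working session

There is one attempt and no reset: what is moved stays moved. The work goes in short steps, each a Python script; the robot and the scene stay as the last script left them, time stands still between calls to the robot, and variables do not carry over. Pictures are saved under pics/ and viewed, at most 14 in all, crops included, and the job is handed in when it is done.

```bash
ls; mkdir -p pics; python3 - <<'E'
from bench import robot, move_gripper, optics, order
import cv2
for n in("top","scene"):
    c=optics.read_camera(n); cv2.imwrite(f"pics/{n}0.png",cv2.resize(c["color"],None,fx=1.42,fy=1.42,interpolation=cv2.INTER_CUBIC)); print(n,c["fovy"],c["cx"],c["cy"],c["distortion"],c["t"],c["R"])
print(robot.tip_reach, robot.sense())
E
```

```text
pics
top 46.92522982017244 275.98725767197965 210.12144756729515 [0.03290552 0.         0.         0.         0.        ] [-0.05183722  0.5567355   1.20051748] [[ 0.00827224 -0.99974452  0.0210348 ]
 [-0.98941443 -0.01123091 -0.14468224]
 [ 0.14488151 -0.01961529 -0.98925456]]
scene 44.718510517458164 271.79737421054114 209.26729848639658 [0.04399043 0.         0.         0.         0.        ] [-0.49247711 -0.21388282  1.34627084] [[ 0.89633478  0.44336301  0.00363427]
 [ 0.38813573 -0.78066836 -0.48980359]
 [-0.21432363  0.44043859 -0.87182523]]
0.011 {'time_s': 0.1, 'joints': array([ 6.92880349e+01,  5.25972339e+00,  7.05748302e+01, -2.32927961e-05,
        1.04267737e+02, -3.24810973e+00]), 'dq': array([ 0.1290446 , -0.00028969, -0.11710629, -0.00636653, -0.00656878,
       -0.03936216]), 'tau': array([ 2.21818773e-03, -4.60219359e+01, -4.19217360e+01, -1.42584358e-04,
        1.06408531e-02, -1.34784830e-05]), 'eef_pos': array([0.17997497, 0.5721237 , 0.2412557 ]), 'tool_rot': array([-1.79897873e+02, -5.77320880e-03,  1.62536134e+02]), 'wrist_force': array([ 0.37513812,  0.17216997, -0.3030888 ]), 'wrist_torque': array([ 0.00829533,  0.02196288, -0.0391763 ]), 'grip_force': 0.0, 'opening': 0.08566556471414923}
```

View pics/top0.png

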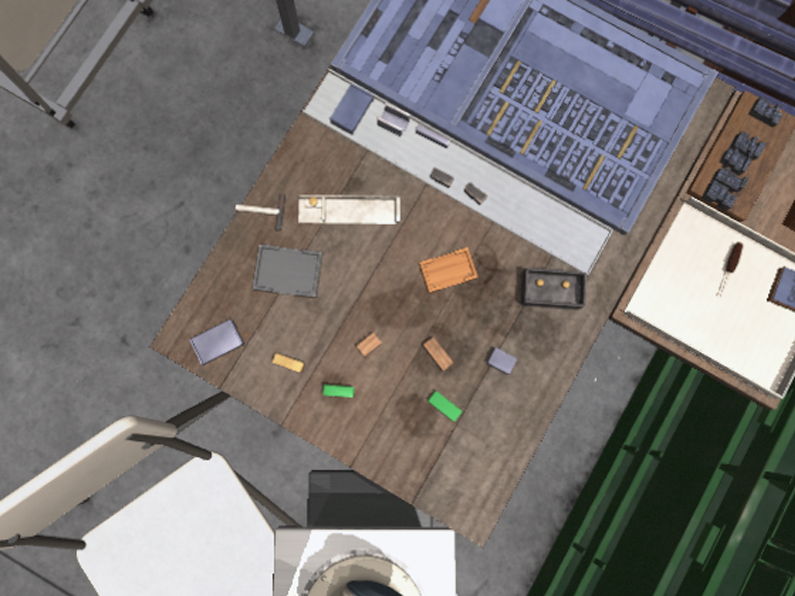

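View pics/scene0.png

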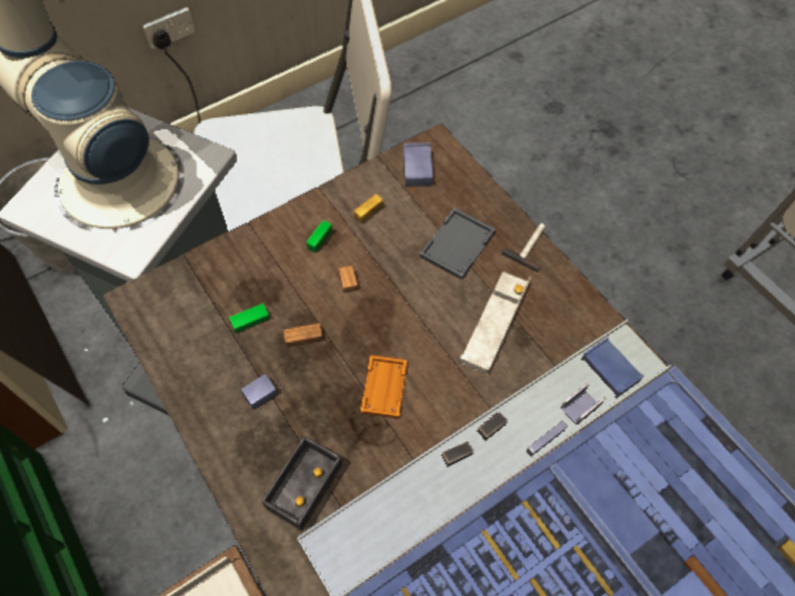

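Candidates (top view, px in the 1.42× picture):
- h_block: blue-grey (217,341). plain_block: blue-grey (503,360). The blue pieces on the grey shelf at the back are not on the table.
- brass_block: yellow (288,362), against the green one (338,390).
- long_wood: (438,353), against the green one (445,405). short_wood: (369,344).
- Trays: steel (288,271), wooden (448,270).

I'll project these and look closer with the wrist camera.

```bash
cat > h.py <<'E'
from bench import robot, move_gripper, optics, order
import numpy as np, cv2
def K(c):
    f=210/np.tan(np.radians(c["fovy"]/2)); return np.array([[f,0,c["cx"]],[0,f,c["cy"]],[0,0,1]])
def world(c,pts,z):
    n=cv2.undistortPoints(np.array(pts,float).reshape(-1,1,2),K(c),np.array(c["distortion"])).reshape(-1,2)
    d=np.c_[n,np.ones(len(n))]@c["R"]; o=-c["R"].T@c["t"]
    return o+d*((z-o[2])/d[:,2])[:,None]
def save(c,name,s=1.42):
    cv2.imwrite(f"pics/{name}.png",cv2.resize(c["color"],None,fx=s,fy=s,interpolation=cv2.INTER_CUBIC))
E
python3 - <<'E'
from h import *
c=optics.read_camera("top")
P=dict(h=(217,341,.024),plain=(503,360,.022),brass=(288,362,.022),long=(438,353,.018),short=(369,344,.018),steel=(288,271,.01),wood=(448,270,.01),mould=(554,288,.03),key=(260,210,.01),stick=(350,210,.02))
for k,(u,v,z) in P.items(): print(k,world(c,[(u/1.42,v/1.42)],z)[0].round(3))
crop=c["color"][120:310,100:430]; cv2.imwrite("pics/crop.png",cv2.resize(crop,None,fx=2.4,fy=2.4,interpolation=cv2.INTER_CUBIC))
w=optics.read_camera("wrist"); s=robot.sense()
print(w["fovy"],w["distortion"],-w["R"].T@w["t"],w["R"],s["eef_pos"])
E
```

```text
h [0.479 0.268 0.024]
plain [ 0.449 -0.249  0.022]
brass [0.442 0.14  0.022]
long [ 0.461 -0.132  0.018]
short [ 0.476 -0.006  0.018]
steel [0.611 0.146 0.01 ]
wood [ 0.616 -0.151  0.01 ]
mould [ 0.581 -0.344  0.03 ]
key [0.727 0.202 0.01 ]
stick [0.726 0.033 0.02 ]
66.61511652539585 [-0.03791559  0.          0.          0.          0.        ] [0.1168067  0.59207447 0.37318343] [[ 0.30079828  0.95368491 -0.00234194]
 [ 0.92054744 -0.28970302  0.26203926]
 [ 0.24922442 -0.08097683 -0.96505437]] [0.17999127 0.57221361 0.24155483]
```

View pics/crop.png

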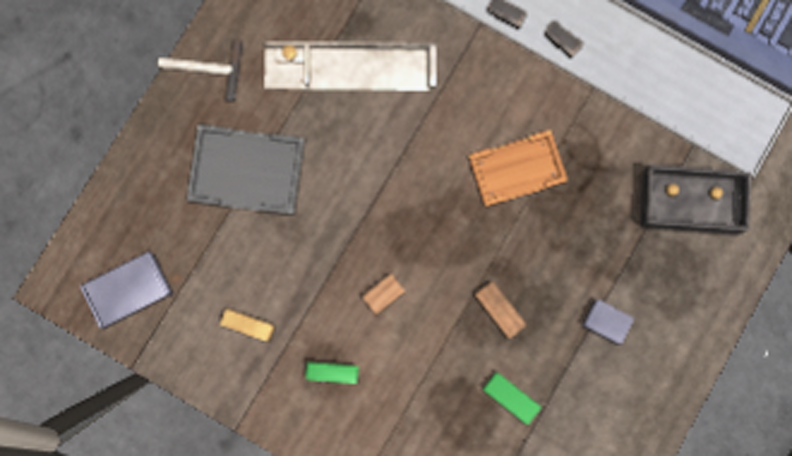

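The crop confirms the picks. The h_block at crop (127,290) has end flanges. The other picks are plain: brass (246,325), short_wood (384,294), long_wood (500,310) and plain_block (608,320). The green ones at (331,373) and (512,398) are ignored. Next are close wrist views of both halves.

```bash
python3 - <<'E'
from h import *
import pickle
for i,y in enumerate((0.17,-0.19)):
    robot.goto([0.52,y,0.22],[180,0,180]); robot.dwell(.3)
    c=optics.read_camera("wrist"); pickle.dump(c,open(f"w{i}.pkl","wb")); save(c,f"w{i}")
s=robot.sense();print(s["time_s"],s["joints"],s["eef_pos"])
E
```

```text
4.1583 [-2.35274710e+01 -2.14093110e+00  8.02587216e+01  8.11790322e-04
  1.01881528e+02 -1.13586583e+02] [ 0.52020772 -0.18940167  0.22001153]
```

View pics/w0.png

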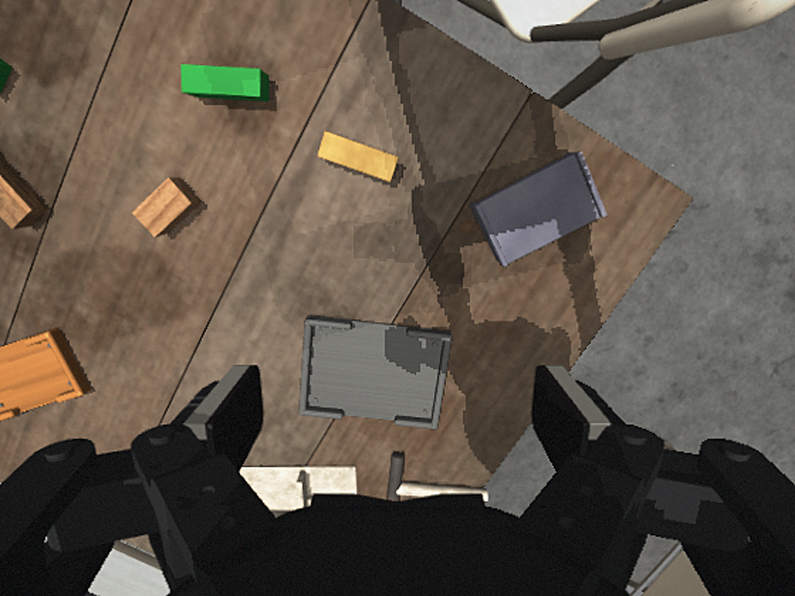

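View pics/w1.png

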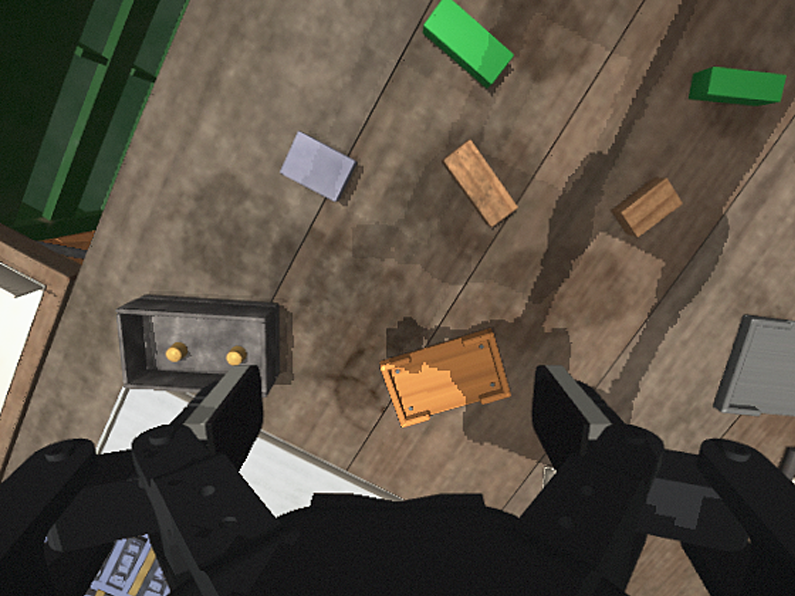

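Wrist view w0 shows short_wood (168,207), brass (358,156), h_block (540,208) and the steel tray (375,372). w1 shows plain_block (318,166), long_wood (480,183) and the wooden tray (446,378). I'll enlarge these to read the corners.

```bash
python3 - <<'E'
import pickle,cv2,numpy as np
w=[pickle.load(open(f"w{i}.pkl","rb"))["color"] for i in (0,1)]
def tile(im,u,v,s=4,W=100,H=75):
    return cv2.resize(im[v:v+H,u:u+W],None,fx=s,fy=s,interpolation=cv2.INTER_CUBIC)
m=np.vstack([np.hstack([tile(w[0],330,110),tile(w[0],210,80)]),np.hstack([tile(w[0],75,110),tile(w[1],180,82)])])
cv2.imwrite("pics/m0.png",m)
m=np.vstack([np.hstack([tile(w[1],290,90),tile(w[1],262,230)]),np.hstack([tile(w[0],205,215,3,133,100)[:300,:400].copy() if 0 else cv2.resize(w[0][215:309,205:330],(400,300),interpolation=cv2.INTER_CUBIC),np.zeros((300,400,3),np.uint8)])])
cv2.imwrite("pics/m1.png",m)
E
```

```text
(no output)
```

View pics/m0.png

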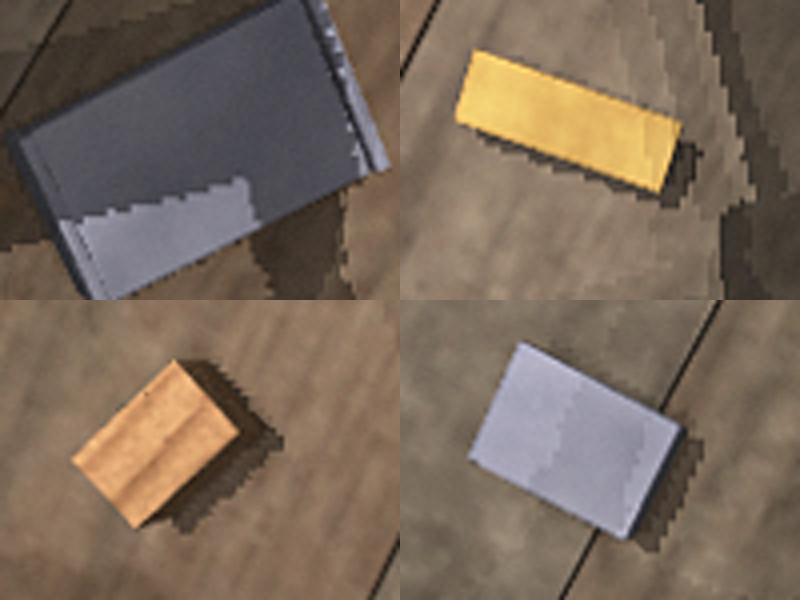

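View pics/m1.png

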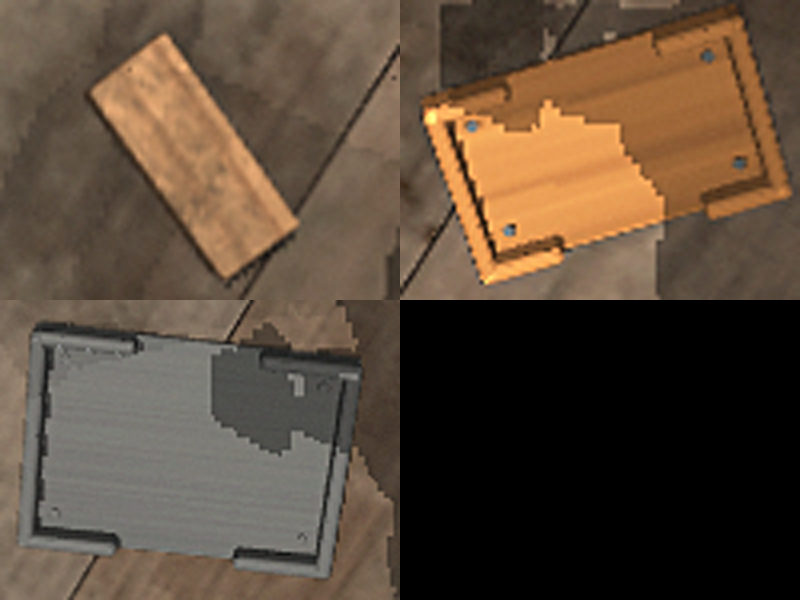

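m0/m1 show each block lying on its flat side, with clean top corners. I'll convert these to poses, and check the tip reach against opening.

```bash
python3 - <<'E'
from h import *
import pickle,json
w=[pickle.load(open(f"w{i}.pkl","rb")) for i in (0,1)]
S={"h":(0,0,0,1.42,.026,[(477,207),(580,154),(606,212),(504,266)]),
"brass":(0,210,80,4,.022,[(75,50),(281,122),(260,192),(57,121)]),
"short":(0,75,110,4,.018,[(175,60),(240,132),(136,228),(72,160)]),
"plain":(1,180,82,4,.022,[(121,43),(281,129),(224,237),(70,160)]),
"long":(1,290,90,4,.018,[(166,34),(297,222),(224,278),(91,93)]),
"wood":(1,262,230,4,.012,[(27,106),(343,15),(390,193),(86,282)]),
"steel":(0,205,215,3.2,.012,[(35,30),(360,65),(328,277),(22,245)])}
P={}
for k,(i,u,v,s,z,pts) in S.items():
    p=(np.array(pts)+.5)/s-.5+[u,v]
    X=world(w[i],p,z)[:,:2]
    c=X.mean(0); e=[(X[1]-X[0]+X[2]-X[3])/2,(X[2]-X[1]+X[3]-X[0])/2]
    L=[np.linalg.norm(a) for a in e]; d=e[int(np.argmax(L))]
    P[k]=[c[0],c[1],np.degrees(np.arctan2(d[1],d[0]))%180]
    print(k,np.round(P[k],4),np.round(L,4))
json.dump(P,open("P.json","w"))
print(robot.tip_reach)
for o in(.03,.085):
    move_gripper(o); print(robot.tip_reach,robot.sense()["opening"])
E
```

```text
h [  0.4785   0.2726 118.3189] [0.08   0.0467]
brass [ 0.4418  0.1426 71.1835] [0.0532 0.0176]
short [ 4.767000e-01 -2.700000e-03  1.290316e+02] [0.0234 0.0396]
plain [ 0.4492 -0.2459 62.7742] [0.0432 0.0308]
long [ 0.4607 -0.1297 37.7877] [0.0583 0.0232]
wood [  0.6169  -0.1492 107.7279] [0.0937 0.0588]
steel [ 0.6121  0.1508 83.4634] [0.1147 0.0847]
0.011
0.011 0.029853749093898534
0.011 0.08509409191648927
```

```bash
python3 - <<'E'
from h import *
robot.goto([0.55,0.0,0.06],[180,0,95])
for o in(.018,.05):
    move_gripper(o); r=robot.move_l([0.55,0.0,0.003],v=.04,f_stop=4); print(o,r,robot.sense()["eef_pos"],robot.sense()["wrist_force"]); robot.move_l([0.55,0.0,0.04])
print(robot.sense()["time_s"])
E
```

```text
0.018 True [5.49754111e-01 2.96991243e-05 1.12561010e-02] [-1.42009568  0.2383808   5.40404927]
0.05 True [5.49749290e-01 3.58772660e-05 8.06624043e-03] [-0.96141023 -0.13600893  4.96011207]
10.5583
```

```bash
cat >> h.py <<'E'
import json
P=json.load(open("P.json"))
W=dict(h=.05,plain=.032,brass=.018,long=.024,short=.024)
ZP=.014
def yaw(x,y,phi):
    ref=90+np.degrees(np.arctan2(y,x)); return phi+180*round((ref-phi)/180)
def pick(k):
    x,y,phi=P[k]; o=[180,0,yaw(x,y,phi)]
    robot.goto([x,y,.10],o); move_gripper(min(W[k]+.03,.085))
    hit=robot.move_l([x,y,ZP],v=.08,f_stop=8)
    move_gripper(max(W[k]-.012,0)); robot.move_l([x,y,.12])
    s=robot.sense(); print(k,"hit",hit,"opening",s["opening"].round(4),"grip",s["grip_force"],"t",s["time_s"])
def place(k,tray,sup,dx=0,dy=0):
    x,y,phi=P[tray]; x+=dx;y+=dy; o=[180,0,yaw(x,y,phi)]; z=ZP+sup
    robot.goto([x,y,max(z+.05,.12)],o); robot.move_l([x,y,z+.006],v=.12)
    hit=robot.move_l([x,y,z-.003],v=.02,f_stop=4)
    print(k,"landed",hit,robot.sense()["eef_pos"].round(4),"expected z",z)
    move_gripper(W[k]+.016); robot.move_l([x,y,z+.06],v=.12)
    print("t",robot.sense()["time_s"])
E
python3 - <<'E'
from h import *
pick("h"); place("h","steel",.004)
x,y,_=P["steel"]
robot.goto([x-.06,y,.2],[180,0,180]); robot.dwell(.2)
c=optics.read_camera("wrist"); import pickle; pickle.dump(c,open("w2.pkl","wb"))
cv2.imwrite("pics/h1.png",cv2.resize(c["color"][190:330,180:370],None,fx=4,fy=4,interpolation=cv2.INTER_CUBIC))
E
```

```text
Traceback (most recent call last):
  File "h.py", line 22, in pick
    s=robot.sense(); print(k,"hit",hit,"opening",s["opening"].round(4),"grip",s["grip_force"],"t",s["time_s"])
                                                 ^^^^^^^^^^^^^^^^^^
AttributeError: 'float' object has no attribute 'round'
```

```bash
sed -i 's/s\["opening"\].round(4)/round(s["opening"],4)/' h.py
python3 - <<'E'
from h import *
s=robot.sense(); print(s["opening"],s["grip_force"],s["eef_pos"])
if s["opening"]>.045:
  place("h","steel",.004)
  x,y,_=P["steel"]
  robot.goto([x-.06,y,.2],[180,0,180]); robot.dwell(.2)
  c=optics.read_camera("wrist"); import pickle; pickle.dump(c,open("w2.pkl","wb"))
  cv2.imwrite("pics/h1.png",cv2.resize(c["color"][190:330,180:370],None,fx=4,fy=4,interpolation=cv2.INTER_CUBIC))
E
```

```text
0.048704533772893896 63.11130881309509 [0.47788348 0.27232817 0.11839061]
h landed True [0.6128 0.1509 0.0189] expected z 0.018000000000000002
t 17.5917
```

View pics/h1.png

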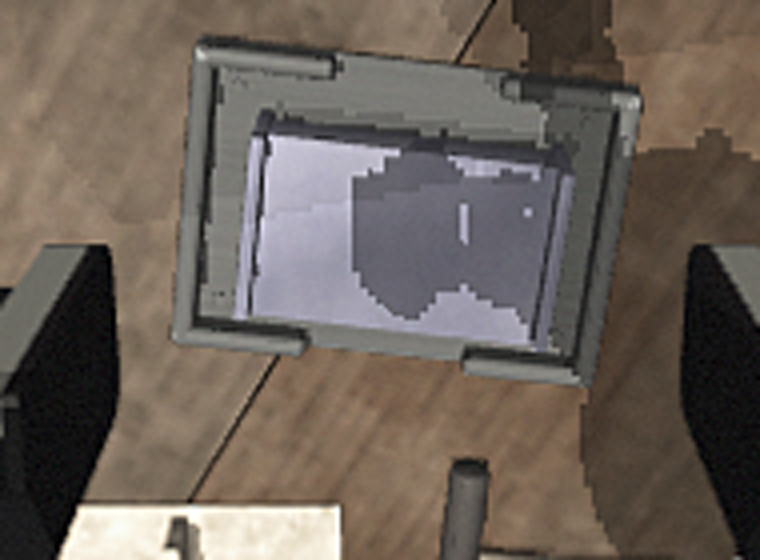

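The H block lies in the tray, flat and parallel. Its top corners are about (262,130), (574,170), (545,350), (238,318); the rim corners are (202,47), (638,102), (590,383), (178,340). I'll compute the offset, then fetch plain and brass.

```bash
python3 - <<'E'
from h import *
import pickle
c=pickle.load(open("w2.pkl","rb"))
f=lambda p,z:world(c,(np.array(p)+.5)/4-.5+[180,190],z)[:,:2]
for p,z in(([(202,47),(638,102),(590,383),(178,340)],.012),([(262,130),(574,170),(545,350),(238,318)],.030)):
    X=f(p,z); d=X[1]-X[0]+X[2]-X[3]; print(X.mean(0).round(4),np.degrees(np.arctan2(d[1],d[0]))%180,np.linalg.norm(d)/2)
pick("plain")
E
```

```text
[0.6128 0.151 ] 82.94873944722242 0.1142174768313037
[0.6114 0.1517] 82.85542829559354 0.07906964371515429
plain hit False opening 0.0306 grip 60.483012199401855 t 23.55
```

H is centred to within 2 mm.

```bash
python3 - <<'E'
from h import *
import pickle
place("plain","steel",.026)
pick("brass"); place("brass","steel",.048)
x,y,_=P["steel"]
robot.goto([x-.08,y,.22],[180,0,180]); robot.dwell(.2)
c=optics.read_camera("wrist"); pickle.dump(c,open("w3.pkl","wb"))
cv2.imwrite("pics/s3.png",cv2.resize(c["color"][190:330,180:370],None,fx=4,fy=4,interpolation=cv2.INTER_CUBIC))
E
```

```text
plain landed True [0.6128 0.151  0.0412] expected z 0.04
t 27.2333
brass hit False opening 0.0169 grip 60.203282833099365 t 30.625
brass landed True [0.6129 0.151  0.0633] expected z 0.062
t 33.2583
```

View pics/s3.png

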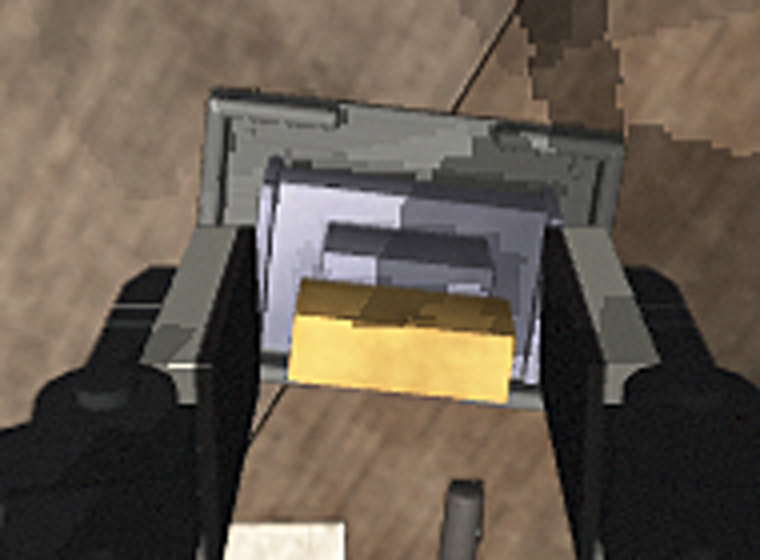

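The pile stands, with the brass on top at (400,360) and the plain block lying between the flanges beneath it. I'll check its centre and do the wooden pile.

```bash
python3 - <<'E'
from h import *
import pickle
c=pickle.load(open("w3.pkl","rb"))
print("brass",world(c,(np.array([(297,317),(516,338),(508,402),(290,375)])+.5)/4-.5+[180,190],.070).mean(0))
pick("long"); place("long","wood",.004)
pick("short"); place("short","wood",.022)
x,y,_=P["wood"]
robot.goto([x-.08,y,.22],[180,0,180]); robot.dwell(.2)
c=optics.read_camera("wrist"); pickle.dump(c,open("w4.pkl","wb"))
a=cv2.resize(c["color"][190:330,180:370],None,fx=4,fy=4,interpolation=cv2.INTER_CUBIC)
cv2.imwrite("pics/s4.png",a)
robot.goto([.38,0.0,.3],[180,0,90]); robot.dwell(.2)
c=optics.read_camera("scene"); save(c,"s5")
print(robot.sense()["time_s"])
E
```

```text
brass [0.613017   0.15110151 0.07      ]
long hit False opening 0.0224 grip 60.75922966003418 t 39.4583
long landed True [ 0.6177 -0.1495  0.0188] expected z 0.018000000000000002
t 42.825
short hit False opening 0.0225 grip 60.53002953529358 t 46.4167
short landed True [ 0.6177 -0.1495  0.0368] expected z 0.036
t 49.3833
52.6583
```

View pics/s4.png

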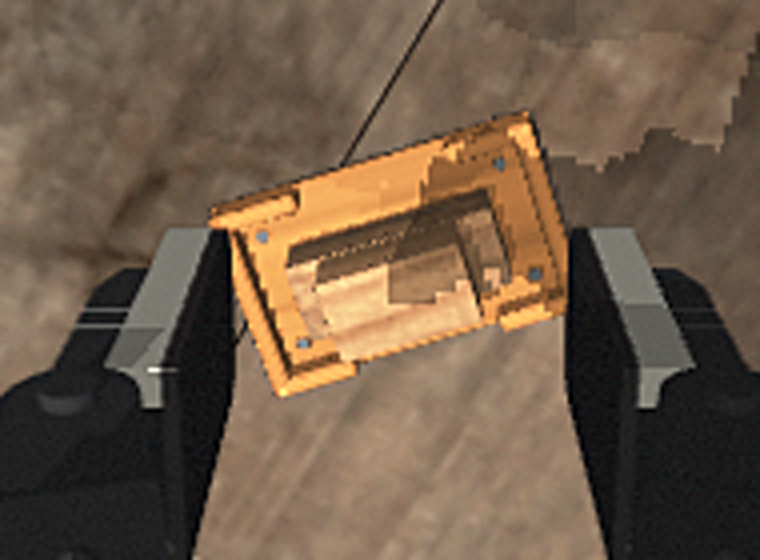

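View pics/s5.png

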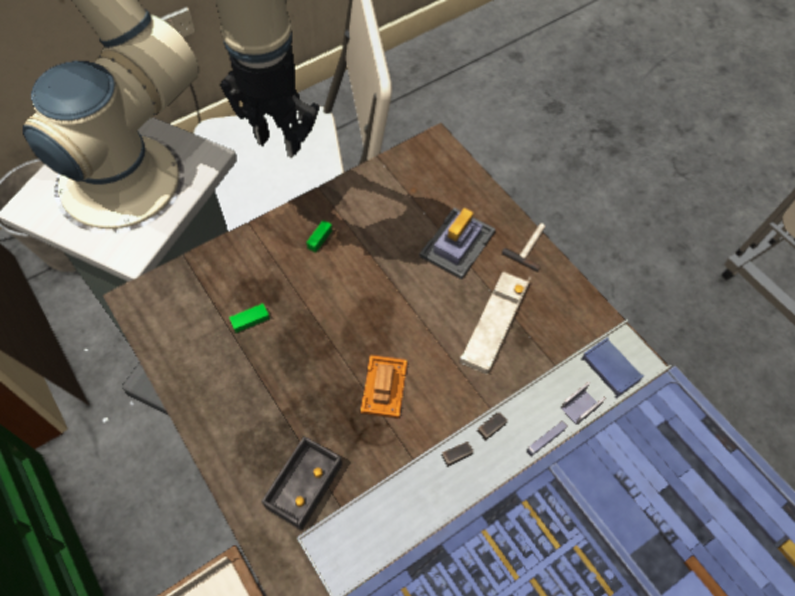

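The wooden pile is centred: the long block shows equally at both ends, at (302,290) and (495,250). Both piles stand and the bystanders haven't moved.

```bash
python3 -c "
from bench import order
print(order.sign_off())"
```

```text
the job is handed in; nothing more can be done
None
```

Both piles are in their trays in the order asked, the mould box, composing stick and quoin key have not moved in the last picture, and the job was handed in at about 53 s; the verdict was not shown.

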